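# Comb the sample rods into the grooves of the specimen tray

## Task

Take the comb rake from its rack and comb it gently across the green tray, starting at one end of the tray and going right through the middle towards the other, with its shoes kept in light contact on the tray's two rims, until all three metal rods lie parallel, each down in a groove. Then put the rake back in its rack, upright as it was, and let go. Touch the rods and the tray only with the rake, never press hard, and leave the jar, the pipe piece and the block where they are.

Things in the scene. Friction and masses are not known exactly. Their poses are not given: they have to be found in the camera images.
- tray: fixed, level green tray, 112 mm (x) by 246 mm (y), origin at the centre of its underside. Its two rims, 10 mm thick, run along y at x = -51 and +51 mm; their flat tops, 28 mm high, are the track for the rake's shoes. The end walls at y = -123 and +123 mm are 5 mm thick and only 21 mm high
- tray_field (a point): centre of the tray's grooved field, at rib-top height 16 mm above the underside; axes as the tray. 9 grooves run along x, 92 mm long, 14 mm wide, 11 mm deep, at a pitch of 18 mm (y = -72 to +72 mm). The rods start within 70 mm of the middle. Seated rods lie wholly below the rib tops
- tray_end_neg (a point): middle of the flat bare apron at the tray's -y end (y = -101 mm), at rim height, 28 mm above the underside. The apron, level with the rib tops, spans y = -118 to -83 mm: room to set the comb down behind the rods
- tray_end_pos (a point): the same at the tray's +y end (y = +101 mm)
- rack: fixed grey rack, base 160 mm (x) by 56 mm (y), origin at the centre of its underside. Posts 12 mm thick at x = -68 and +68 mm carry the ends of the rake's crossbar on ledges 60 mm high. Black cheeks rise 16 mm above the ledges and leave a notch 20 mm wide in y, open at the top: lift the rake straight out and lower it straight in
- rake: loose comb rake, 0.27 kg, standing upright in the rack, its x along the rack's x. Origin at the centre of the underside of its aluminium crossbar (152 mm in x, 14 mm in y, 12 mm high), so 60 mm above the rack's underside. Keep it upright; the comb must lie along the tray's x (the grooves) and be drawn along the tray's y
- rake_grip (a point): centre of the rake's blue grip block, 35 mm above the rake's origin. The block is 26 mm (x) by 20 mm (y) and 46 mm high (from 12 to 58 mm above the origin). Grip it firmly across its 20 mm
- neck_mouth (a point): at the rake's origin, where a neck clamped at an unknown length holds the yellow comb (112 mm in x, 14 mm in y). The comb's end undersides, the shoes, are 26 to 41 mm below here, unreported: find the rims by feel. The comb yields upward on a spring, 4 N/mm for 4 mm, then solid; the rims bear 12 N at most, 3 to 8 N is good. 6 teeth, 82 mm over all in x, reach 10.5 mm below the shoes
- rod_brass: loose brass-coloured round rod (about 53 g), 10 mm diameter, 80 mm long; origin at its centre, x along the rod (it rolls about x). Starts askew on top of the tray's ribs, centre 21 mm above the tray's underside; seated in a groove: 10 mm. Any groove will do
- rod_copper: loose copper-coloured round rod (about 56 g), 10 mm diameter, 80 mm long; origin at its centre, x along the rod (it rolls about x). Starts askew on top of the tray's ribs, centre 21 mm above the tray's underside; seated in a groove: 10 mm. Any groove will do
- rod_alu: loose aluminium-coloured round rod (about 18 g), 10 mm diameter, 80 mm long; origin at its centre, x along the rod (it rolls about x). Starts askew on top of the tray's ribs, centre 21 mm above the tray's underside; seated in a groove: 10 mm. Any groove will do
- jar: bystander: amber jar with white cap, 50 mm diameter, 65 mm high, origin under its centre
- pipe: bystander: upright white piece of pipe, 50 mm diameter, 70 mm high, origin under its centre
- block: bystander: grey block 60 x 40 x 30 mm, origin under its centre
Things that resemble listed ones, but are neither listed nor needed, are in the scene too. Leave any purple look-alike of the rod_copper alone. Of the things that look like the rake, the smaller one is meant.

How it is judged:
On the way, in this order (a step that is already met when the one before it is completed fails the run):
1. the rake is lifted out of its rack (z of rake in the frame of rack above 0.09 m), for 0.1 s.
2. the rake bears on the tray with 1 to 12 N near one end of it (comb more than 75 mm from the middle) (contact force between rake and tray between 1 and 12 N and (y of rake in the frame of tray above 0.075 m or y of rake in the frame of tray below -0.075 m) and angle between the x axis of rake and the x axis of tray, either way round below 0.2 rad), for 0.2 s.
3. still bearing on the tray with 1 to 12 N, the comb passes the middle of the tray (contact force between rake and tray between 1 and 12 N and y of rake in the frame of tray between -0.025 and 0.025 m and angle between the x axis of rake and the x axis of tray, either way round below 0.2 rad), for 0.1 s.
At the end, for the whole second after the job is handed in: each rod lies at rest in a groove (centre 6 to 13 mm above the tray's underside, within 0.12 rad of the grooves); the rake stands released in its rack as at first (height within 4 mm, 10 mm along, 6 mm across, turned under 0.12 rad, tilted under 0.1 rad) (z of rod_brass in the frame of tray between 0.006 and 0.013 m and angle between the x axis of each of rod_brass, rod_copper, rod_alu and the x axis of tray, either way round below 0.12 rad and x of rod_brass in the frame of tray between -0.045 and 0.045 m and y of rod_brass in the frame of tray between -0.08 and 0.08 m and linear speed of each of rod_brass, rod_copper, rod_alu, rake below 0.02 m/s and z of rod_copper in the frame of tray between 0.006 and 0.013 m and x of rod_copper in the frame of tray between -0.045 and 0.045 m and y of rod_copper in the frame of tray between -0.08 and 0.08 m and z of rod_alu in the frame of tray between 0.006 and 0.013 m and x of rod_alu in the frame of tray between -0.045 and 0.045 m and y of rod_alu in the frame of tray between -0.08 and 0.08 m and z of rake in the frame of rack between 0.056 and 0.064 m and x of rake in the frame of rack between -0.01 and 0.01 m and y of rake in the frame of rack between -0.006 and 0.006 m and angle between the x axis of rake and the x axis of rack, either way round below 0.12 rad and angle between rake's own z axis and vertical below 0.1 rad); the robot touches nothing.
It fails at once if the rake is pressed on the tray with more than 12 N (contact force between rake and tray above 12 N).
It fails at once if the gripper or arm touches a rod or the tray (contact force between any of the fingers, the arm and rod_brass above 0.3 N or contact force between any of the fingers, the arm and rod_copper above 0.3 N or contact force between any of the fingers, the arm and rod_alu above 0.3 N or contact force between any of the fingers, the arm and tray above 0.3 N).
It fails at once if a rod leaves the tray (height (world z) of any of rod_brass, rod_copper, rod_alu below 0.003 m or distance between any of rod_brass, rod_copper, rod_alu and tray above 0.15 m).
It fails at once if the rake is dropped on the table or tipped over (angle between rake's own z axis and vertical above 0.5 rad).
It fails at once if the jar, pipe piece or block is disturbed (distance of any of jar, pipe, block from where it was at the start of the episode above 0.02 m).
It also fails if it takes over 72 s, if anything falls off the work surface, if the arm or the gripper's body presses on something with over 40 N, if the wrist force passes 120 N, or if a joint passes its speed limit or range.

## Robot

A 7-joint arm with a two-finger parallel gripper is mounted at the origin on the work surface. World frame = base frame: x ahead of the robot, y to its left, z up, the work surface at z = 0. Lengths are in m, angles in rad, forces in N, time in s.
With the tool pointing down it reaches from about 0.425 to 0.925 m from the base axis. Payload 6.8 kg.
Tool frame: the origin (TCP) lies midway between the tips of the shut fingers; the grasp point (between the pads) lies 19 mm behind it; z points along the fingers, y is the line along which they close (so a half turn about z gives the same grasp; the last joint's range is limited). The gripper opens to 85 mm and grips with 20 to 120 N. Pads are 22 mm wide; open, the fingers measure 114 mm over their backs; the gripper's body (76 mm by 85 mm) begins 54 mm behind the grasp point. The pads swing forward as they close: fully open they stand 13 mm farther back than shut.
Start: joints at [1.162, 0.477, 0.022, 1.555, -0.011, 1.109, -0.083], TCP at [0.2, -0.645, 0.208] pointing down, gripper open.
Joint ranges: [-2.96, 2.96], [-0.34, 2.1], [-1.41, 1.46], [0.24, 2.44], [-1.37, 4.51], [0.17, 1.92], [-2.96, 2.96]. Speed limits (rad/s): [2.39, 2.39, 3.14, 3.14, 3.14, 3.14, 3.14].

## Interface

Orientations are given as a rotation vector (axis times angle).
In Python, from bench import r gives the robot as it stands. The module is installed in compiled form; this text tells all that it offers.
- The arm moves only by the tool apply_moves, never from a script. Its argument "rows" is a list of rows, each a list of 6 numbers: the shift along the tool's x, y, z scaled (see below), then the turn, a rotation vector about the tool's x, y, z scaled (see below). A call has 1 to 5 rows; each row is the pose to reach, as a shift and turn from the pose commanded when the call began, along the tool's axes at that moment; what a row does not reach only later rows make up. The controller multiplies each number of a shift by 0.25 m and each number of a turn by 90 degrees. A row lasts 1/8 s, in which the tool goes at most 62.5 mm and 10.7 degrees, less where a joint would pass 70% of its speed; a pose out of reach is approached as far as the arm can. A call with a number of a shift or a turn outside -1 to 1 is refused whole. A call with a gripper value outside its range is refused whole. "claw" is the opening, from 0 (shut) to 1 (fully open), set as the call begins (left out, the last holds). The fingers move at their own pace and stop on an object; "newtons" is the grip in N (left out, the last holds). Time passes only in rows, so rows that repeat a pose let the fingers close. It gives the time, the measured TCP pose, the force, the opening and the grip force at its end, in the units of the state.
- r.get_obs(): the state, without advancing time (a new reading comes with each control period).
- r.grab_frame(name): name is "side" or "top" or "wrist"; returns a dict with "pixels" (384x512x3 uint8, red, green, blue), "intrinsics" (3x3 intrinsics, pixels), "eye" and "attitude" of the camera in the world. Camera axes: x right, y up, looking along -z (the intrinsics and any distortion apply to the point x, -y, -z); pixel columns grow to the right and rows downward; lengths in m; the calibration is good to about 2 mm. A picture is of the moment at which its call begins. There is no depth.
- r.hand_in(): hands the job in; it is judged then, once.
Trained networks look in a picture, given as the dict that the camera call returned (one of the last four; its "shot" number tells which), for a name from the list of things; names that differ only in an ending like _2 or _b are one class to them, and where a whole thing is asked for, a point or a joint stands for the part that bears it (a point fixed in the world has none). Each returns a list of dicts, best first, with "conf" (0 to 1); they miss things now and then, are a little off and sometimes report something else, mostly with a low value. They report only what shows in the picture. A call takes as long as a camera call. They do not tell look-alikes from the thing itself.
- r.search_frame(picture, thing): "rect" ([left, top, width, height] in pixels, round what is visible of it).
- r.outline_of(picture, thing): "pixels" (384x512 bool, what is visible of it) and "rect" ([left, top, width, height] in pixels, round what is visible of it).
- r.landmark_of(picture, thing): "point" ([column, row] in pixels: a listed point, or the origin of a listed thing).
The state is a dict: "clock": time; "joints": joint angles; "qvel": joint speeds; "tau": joint torques, N m; "tcp_pos": TCP position; "orientation": TCP orientation; "contact_force": force on the tool from outside, world axes, zero at the start; "moment": the same for the moment, N m; "grip_width": finger opening in m; "gripper_force": force on a finger pad.
Only numpy, scipy, OpenCV 4.12 (cv2) and the standard library are available. Lean on these libraries where they do the work, as an engineer would, in place of code of your own. Each camera call takes 0.05 s, during which the arm holds its last target. There are 200 camera calls.

## Working session

There is one attempt and no reset: what is moved stays moved. The work goes in short steps, Python scripts to look and compute and a tool call to move; the robot and the scene stay as the last step left them, time stands still between calls to the robot, and variables do not carry over. Pictures are saved under pics/ and viewed, at most 10 in all, crops included, and the job is handed in when it is done.

Besides the shell and the picture viewer there is one more tool, called after "Emit:" by a JSON object that holds its "op" and its "data". apply_moves: Moves the arm, as the interface text tells. Its arguments: {"type":"object","properties":{"rows":{"type":"array","items":{"type":"array","items":{"type":"number"}}},"claw":{"type":"number"},"newtons":{"type":"number"}},"required":["rows"]}

```bash
mkdir -p pics; cat > h.py <<'E'
from bench import r
import numpy as np, cv2
from scipy.spatial.transform import Rotation as R
def save(p,n): cv2.imwrite('pics/'+n,p['pixels'][:,:,::-1])
def Rm(a):
    a=np.array(a,float); return a if a.shape==(3,3) else R.from_rotvec(a).as_matrix()
def ray(p,uv,z):
    K=np.array(p['intrinsics']);d=np.linalg.inv(K)@[uv[0],uv[1],1];d=Rm(p['attitude'])@(d*[1,-1,-1])
    e=np.array(p['eye']);return e+d*(z-e[2])/d[2]
def proj(p,X):
    c=Rm(p['attitude']).T@(np.array(X)-p['eye']);q=np.array(p['intrinsics'])@(c*[1,-1,-1]);return q[:2]/q[2]
E
python3 - <<'E'
from h import *
print(r.get_obs())
t=r.grab_frame('top');s=r.grab_frame('side')
save(t,'top.png');save(s,'side.png')
print({k:v for k,v in t.items() if k!='pixels'},{k:v for k,v in s.items() if k!='pixels'})
for n,z in [('tray',0),('tray_field',.016),('tray_end_neg',.028),('tray_end_pos',.028),('rack',0),('rake',.06),('rake_grip',.095),('rod_brass',.021),('rod_copper',.021),('rod_alu',.021),('jar',0),('pipe',0),('block',0)]:
    for nm,p in (('top',t),('side',s)):
        print(n,nm,[(round(d['conf'],2),np.round(d['point'],1).tolist(),np.round(ray(p,d['point'],z),3).tolist()) for d in r.landmark_of(p,n)[:3]])
E
```

```text
{'clock': 0.0, 'joints': array([ 1.16190049,  0.47782929,  0.02232581,  1.55645832, -0.01147036,
        1.10925938, -0.08312124]), 'qvel': array([-0.00176749,  0.00124809, -0.00097827, -0.00066242, -0.00033164,
       -0.00049436, -0.00145631]), 'tau': array([-2.54479355e-04, -5.96447539e+01,  1.60733432e+00, -2.81192619e+01,
        1.23047177e-02,  9.25613655e-03, -2.86216823e-05]), 'tcp_pos': array([ 0.1997862 , -0.64409957,  0.20700301]), 'orientation': array([-3.10436730e+00, -4.70483902e-01,  6.71253552e-04]), 'contact_force': array([-0.68630121,  0.83225345, -0.10467447]), 'moment': array([0.0131955 , 0.05110463, 0.01693338]), 'gripper_force': 0.0, 'grip_width': 0.08514038213419664}
{'intrinsics': array([[355.67138422,   0.        , 256.26158236],
       [  0.        , 355.67138422, 189.03268524],
       [  0.        ,   0.        ,   1.        ]]), 'eye': array([0.46752027, 0.01022246, 0.82109131]), 'attitude': array([ 0.10255071, -0.08235209, -1.55131141]), 'shot': 1} {'intrinsics': array([[366.58364103,   0.        , 261.54777408],
       [  0.        , 366.58364103, 191.2
[... 1660 characters left out ...]
230.2], [0.473, -0.18, 0.021]), (0.47, [357.5, 172.9], [0.603, -0.208, 0.021])]
rod_copper side [(0.45, [293.5, 148.5], [0.472, -0.192, 0.021]), (0.39, [247.9, 149.4], [0.605, -0.175, 0.021]), (0.29, [284.6, 239.9], [0.482, 0.139, 0.021])]
rod_alu top [(0.64, [317.7, 233.4], [0.465, -0.117, 0.021])]
rod_alu side [(0.51, [295.6, 166.4], [0.464, -0.115, 0.021])]
jar top [(0.98, [209.5, 135.0], [0.692, 0.135, 0.0])]
jar side [(0.69, [199.4, 238.9], [0.685, 0.14, 0.0])]
pipe top []
pipe side [(0.86, [203.3, 200.8], [0.701, 0.018, -0.0])]
block top [(0.82, [333.4, 129.6], [0.709, -0.158, 0.0]), (0.59, [292.2, 236.1], [0.458, -0.062, 0.0])]
block side [(0.83, [214.1, 155.6], [0.705, -0.162, 0.0])]
```

```bash
python3 -c "
import cv2,numpy as np
a=cv2.imread('pics/top.png');b=cv2.imread('pics/side.png')
cv2.imwrite('pics/top2.png',cv2.resize(a[90:340,60:440],(790,520),interpolation=2))
cv2.imwrite('pics/side2.png',cv2.resize(b[90:384,130:420],(592,600),interpolation=2))"
```

```text
(no output)
```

View pics/top2.png

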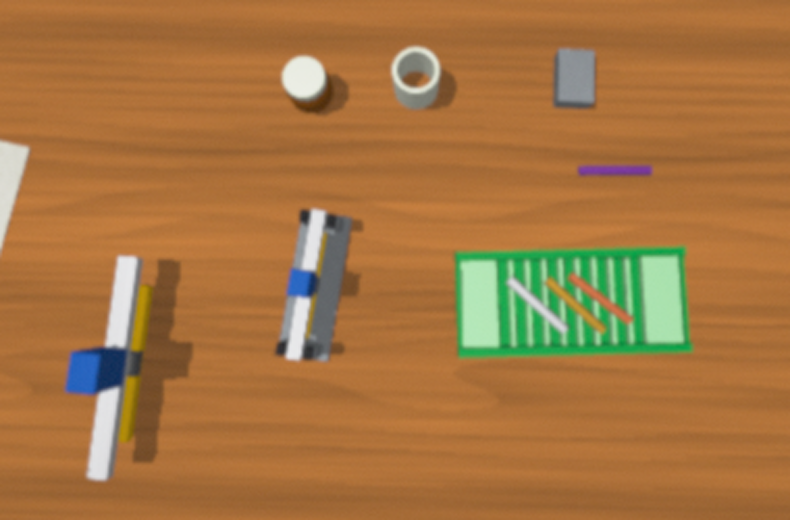

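View pics/side2.png

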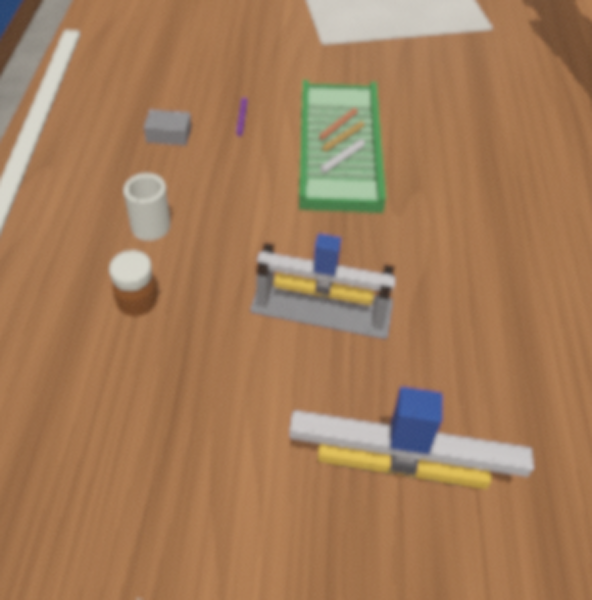

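```bash
python3 - <<'E'
from h import *
t=r.grab_frame('top')
c=lambda u,v:(60+u/2.079,90+v/2.08)
a,b=ray(t,c(318,210),.072),ray(t,c(295,358),.072)
print('bar',a,b,(a+b)/2,np.arctan2(*(a-b)[1::-1]),np.linalg.norm(a-b))
P=[ray(t,c(*q),.028) for q in ((456,253),(684,248),(690,350),(459,356))]
print(np.round(P,4),np.mean(P,0)); 
print('yaw tray',np.arctan2(*(P[0]-P[3])[1::-1]),np.arctan2(*(P[1]-P[2])[1::-1]),-np.arctan2(*(P[0]-P[1])[:2]),-np.arctan2(*(P[3]-P[2])[:2]))
# green mask fit
hsv=cv2.cvtColor(t['pixels'],cv2.COLOR_RGB2HSV)
m=cv2.inRange(hsv,(45,60,40),(85,255,255));n,l,st,_=cv2.connectedComponentsWithStats(m)
k=1+np.argmax(st[1:,4]);ys,xs=np.where(l==k)
W=np.array([ray(t,(x,y),.028)[:2] for x,y in zip(xs,ys)],np.float32)
print(st[k],cv2.minAreaRect(W))
o=r.get_obs();Ro=Rm(o['orientation']);print(Ro.round(3))
E
```

```text
bar [0.55057956 0.11254304 0.072     ] [0.40172119 0.13068516 0.072     ] [0.47615037 0.1216141  0.072     ] -0.12127688876924286 0.14995982413991282
[[ 0.5116 -0.031   0.028 ]
 [ 0.5212 -0.2743  0.028 ]
 [ 0.4141 -0.2778  0.028 ]
 [ 0.4033 -0.0353  0.028 ]] [ 0.46255918 -0.1545965   0.028     ]
yaw tray 0.03969118023023308 0.03298819373493604 0.03946871341756689 0.04470779126277789
[ 279  209  114   53 4508] ((0.46306154131889343, -0.15356644988059998), (0.11073240637779236, 0.24585683643817902), 2.409541368484497)
[[ 0.955  0.296  0.   ]
 [ 0.296 -0.955 -0.   ]
 [ 0.     0.    -1.   ]]
```

```bash
cat >> h.py <<'E'
def mv(target,yaw,n,o=None,R0=None,p0=None):
    if p0 is None:
        o=o or r.get_obs();R0=Rm(o['orientation']);p0=np.array(o['tcp_pos'])
    R1=np.array([[np.cos(yaw),np.sin(yaw),0],[np.sin(yaw),-np.cos(yaw),0],[0,0,-1]])
    s=R0.T@(np.array(target)-p0)/.25; w=R.from_matrix(R0.T@R1).as_rotvec()/(np.pi/2)
    print([[*np.round(s*k/n,4).tolist(),*np.round(w*k/n,4).tolist()] for k in range(1,n+1)])
    return dict(R0=R1,p0=np.array(target))
E
python3 - <<'E'
from h import *
a=mv([.36,-.46,.25],.13,4)
a=mv([.47,-.25,.25],0,4,**a)
a=mv([.485,-.03,.25],-.121,4,**a)
a=mv([.476,.08,.22],-.121,4,**a)
E
```

```text
[[0.2075, -0.129, -0.042, 0.0, -0.0, 0.0272], [0.415, -0.258, -0.084, 0.0, -0.0, 0.0544], [0.6225, -0.387, -0.1259, 0.0, -0.0, 0.0816], [0.8301, -0.5161, -0.1679, 0.0, -0.0, 0.1088]]
[[0.1363, -0.194, 0.0, 0.0, 0.0, 0.0207], [0.2726, -0.3879, 0.0, 0.0, 0.0, 0.0414], [0.4089, -0.5819, 0.0, 0.0, 0.0, 0.0621], [0.5452, -0.7759, 0.0, 0.0, 0.0, 0.0828]]
[[0.015, -0.22, 0.0, 0.0, 0.0, 0.0193], [0.03, -0.44, 0.0, 0.0, 0.0, 0.0385], [0.045, -0.66, 0.0, 0.0, 0.0, 0.0578], [0.06, -0.88, 0.0, 0.0, 0.0, 0.077]]
[[-0.0222, -0.1081, 0.03, 0.0, 0.0, 0.0], [-0.0444, -0.2162, 0.06, 0.0, 0.0, 0.0], [-0.0666, -0.3243, 0.09, 0.0, 0.0, 0.0], [-0.0888, -0.4324, 0.12, 0.0, 0.0, 0.0]]
```

Emit:
{"op": "apply_moves", "data": {"rows": [[0.2, -0.13, -0.04, 0, 0, 0.027], [0.41, -0.26, -0.08, 0, 0, 0.054], [0.62, -0.39, -0.12, 0, 0, 0.081], [0.83, -0.516, -0.168, 0, 0, 0.109], [0.83, -0.516, -0.168, 0, 0, 0.109]], "claw": 1}}

```text
clock: 2.08
tcp_pos: [0.3655, -0.4556, 0.2514]
orientation: [3.134, 0.219, 0.006]
contact_force: [-0.6, -0.4, -0.3]
grip_width: 0.0855
gripper_force: 0.0
```

Emit:
{"op": "apply_moves", "data": {"rows": [[0.13, -0.19, 0, 0, 0, 0.02], [0.27, -0.39, 0, 0, 0, 0.04], [0.41, -0.58, 0, 0, 0, 0.06], [0.545, -0.776, 0, 0, 0, 0.083], [0.545, -0.776, 0, 0, 0, 0.083]]}}

```text
clock: 2.7
tcp_pos: [0.4724, -0.2455, 0.2502]
orientation: [-3.14, -0.012, -0.002]
contact_force: [0.3, -0.3, 0.2]
grip_width: 0.0855
gripper_force: 0.0
```

Emit:
{"op": "apply_moves", "data": {"rows": [[0.015, -0.22, 0, 0, 0, 0.02], [0.03, -0.44, 0, 0, 0, 0.04], [0.045, -0.66, 0, 0, 0, 0.06], [0.06, -0.88, 0, 0, 0, 0.077], [0.06, -0.88, 0, 0, 0, 0.077]]}}

```text
clock: 3.32
tcp_pos: [0.4855, -0.027, 0.2503]
orientation: [-3.135, 0.182, -0.001]
contact_force: [-0.1, -1.2, 0.2]
grip_width: 0.0855
gripper_force: 0.0
```

Emit:
{"op": "apply_moves", "data": {"rows": [[-0.02, -0.11, 0.03, 0, 0, 0], [-0.044, -0.22, 0.06, 0, 0, 0], [-0.067, -0.32, 0.09, 0, 0, 0], [-0.089, -0.432, 0.12, 0, 0, 0], [-0.089, -0.432, 0.12, 0, 0, 0]]}}

```text
clock: 3.95
tcp_pos: [0.4761, 0.0796, 0.2195]
orientation: [3.136, -0.189, -0.002]
contact_force: [-0.8, -0.6, -0.1]
grip_width: 0.0855
gripper_force: 0.0
```

```bash
python3 - <<'E'
from h import *
w=r.grab_frame('wrist');save(w,'w1.png');print(w['eye'],w['attitude'])
for n,z in [('rake',.06),('rake_grip',.095),('rack',0)]:
  print(n,[(round(d['conf'],2),np.round(d['point'],1).tolist(),np.round(ray(w,d['point'],z),4).tolist()) for d in r.landmark_of(w,n)[:3]])
a=r.outline_of(w,'rake_grip')
print([(d['conf'],d['rect']) for d in a])
print(proj(w,[.476,.122,.118]))
E
```

```text
[0.54510766 0.07064137 0.3863146 ] [-0.21107649  0.23761829 -1.67892475]
rake [(0.94, [54.1, 264.9], [0.3906, 0.3103, 0.06]), (0.74, [213.9, 174.0], [0.4704, 0.1216, 0.06])]
rake_grip [(0.91, [206.5, 179.7], [0.474, 0.1236, 0.095]), (0.66, [22.8, 289.0], [0.3848, 0.3232, 0.095])]
rack [(0.8, [217.9, 157.1], [0.4763, 0.1231, 0.0])]
[(0.8, [0.0, 167.5, 87.9, 145.1]), (0.56, [192.5, 90.6, 30.4, 153.8])]
[204.08998702 184.25100994]
```

View pics/w1.png

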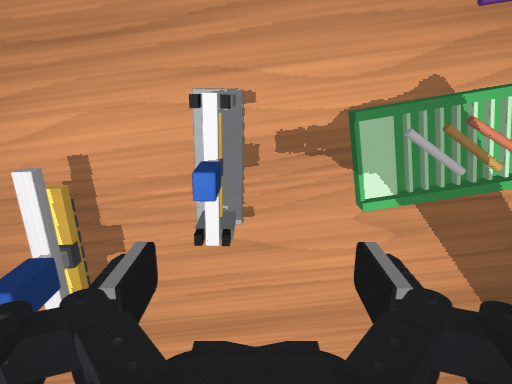

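```bash
python3 - <<'E'
from h import *
w=r.grab_frame('wrist')
hsv=cv2.cvtColor(w['pixels'],cv2.COLOR_RGB2HSV)
m=cv2.inRange(hsv,(0,0,225),(180,30,255));m[:, :190]=0;m[:,235:]=0;m[:85]=0;m[255:]=0
ys,xs=np.where(m>0);W=np.array([ray(w,(x,y),.072)[:2] for x,y in zip(xs,ys)],np.float32)
print(len(ys),xs.min(),xs.max(),ys.min(),ys.max(),cv2.minAreaRect(W))
b=cv2.inRange(hsv,(105,150,40),(125,255,255));b[:,:185]=0;b[:,240:]=0
ys,xs=np.where(b>0);print('blue',xs.min(),xs.max(),ys.min(),ys.max())
P=np.array([.4755,.123]);
for yaw in (-.121,-.1):
  c,s=np.cos(yaw),np.sin(yaw)
  q=np.array([proj(w,[*(P+[c*x-s*y,s*x+c*y]),z]) for x in(-.013,.013) for y in (-.01,.01) for z in (.072,.118)]);print(q.min(0),q.max(0))
  q=np.array([proj(w,[*(P+[c*x-s*y,s*x+c*y]),.072]) for x in(-.076,.076) for y in (-.007,.007)]);print(q.round(0).tolist())
mv([.4755,.123,.16],-.121,4)
E
```

```text
1501 200 217 94 245 ((0.4741995632648468, 0.12273962795734406), (0.013114448636770248, 0.15044336020946503), 82.07926940917969)
blue 191 219 163 201
[188.48703755 159.8547249 ] [219.4363079  200.76702155]
[[219.0, 245.0], [205.0, 245.0], [213.0, 92.0], [197.0, 92.0]]
[188.17481857 159.64326941] [219.70520089 200.99776503]
[[220.0, 244.0], [207.0, 245.0], [211.0, 91.0], [196.0, 92.0]]
[[-0.0066, -0.0442, 0.0601, 0.0001, -0.0001, -0.0005], [-0.0132, -0.0884, 0.1203, 0.0001, -0.0001, -0.001], [-0.0199, -0.1326, 0.1804, 0.0002, -0.0002, -0.0015], [-0.0265, -0.1768, 0.2406, 0.0002, -0.0003, -0.0019]]
```

Emit:
{"op": "apply_moves", "data": {"rows": [[-0.007, -0.05, 0.06, 0, 0, 0.004], [-0.015, -0.1, 0.12, 0, 0, 0.009], [-0.022, -0.14, 0.18, 0, 0, 0.009], [-0.03, -0.175, 0.24, 0, 0, 0.009], [-0.03, -0.175, 0.24, 0, 0, 0.009]]}}

```text
clock: 4.88
tcp_pos: [0.4732, 0.1244, 0.1588]
orientation: [3.134, -0.211, -0.004]
contact_force: [-0.6, 0.1, 0.0]
grip_width: 0.0857
gripper_force: 0.0
```

```bash
python3 - <<'E'
from h import *
print(r.get_obs()['tcp_pos']);mv([.4745,.1227,.081],-.135,4)
E
```

```text
[0.47316616 0.12442861 0.15878773]
[[0.0017, 0.0015, 0.0778, 0.0001, 0.0004, 0.0001], [0.0035, 0.0029, 0.1556, 0.0003, 0.0007, 0.0001], [0.0052, 0.0044, 0.2334, 0.0004, 0.0011, 0.0002], [0.0069, 0.0059, 0.3111, 0.0005, 0.0015, 0.0003]]
```

Emit:
{"op": "apply_moves", "data": {"rows": [[0.002, 0.002, 0.08, 0, 0, 0], [0.004, 0.004, 0.16, 0, 0, 0], [0.006, 0.006, 0.24, 0, 0, 0], [0.006, 0.006, 0.311, 0, 0, 0], [0.006, 0.006, 0.311, 0, 0, 0]]}}

```text
clock: 5.5
tcp_pos: [0.4749, 0.1218, 0.0816]
orientation: [3.133, -0.214, -0.003]
contact_force: [-0.6, -1.1, 0.1]
grip_width: 0.0852
gripper_force: 0.0
```

Emit:
{"op": "apply_moves", "data": {"rows": [[0, 0, 0, 0, 0, 0], [0, 0, 0, 0, 0, 0], [0, 0, 0, 0, 0, 0], [0, 0, 0, 0, 0, 0], [0, 0, 0, 0, 0, 0]], "claw": 0, "newtons": 80}}

```text
clock: 6.12
tcp_pos: [0.4758, 0.1227, 0.083]
orientation: [-3.134, 0.213, -0.001]
contact_force: [-0.0, 0.1, 5.9]
grip_width: 0.0175
gripper_force: 79.0
```

Emit:
{"op": "apply_moves", "data": {"rows": [[0, 0, 0, 0, 0, 0], [0, 0, 0, 0, 0, 0], [0, 0, 0, 0, 0, 0]]}}

```text
clock: 6.5
tcp_pos: [0.4757, 0.1227, 0.083]
orientation: [-3.134, 0.213, -0.001]
contact_force: [-1.0, -0.4, 5.3]
grip_width: 0.0178
gripper_force: 79.0
```

```bash
python3 - <<'E'
from h import *
print(r.get_obs())
E
```

```text
{'clock': 6.5, 'joints': array([-0.059638  ,  0.37431606, -0.38219545,  2.07811863,  0.20774275,
        0.72387097, -2.28090755]), 'qvel': array([-5.88596698e-05, -1.54963669e-03, -1.10743809e-03,  8.45911808e-04,
        2.00659069e-03,  8.77986573e-04,  4.00943962e-04]), 'tau': array([ 5.40559099e-02, -4.18215001e+01, -2.48254806e+00, -1.96163249e+01,
        1.42264380e-01, -4.26004669e-01,  3.94268904e-02]), 'tcp_pos': array([0.47573681, 0.12269965, 0.08297071]), 'orientation': array([-3.13415328e+00,  2.13368303e-01, -1.33560136e-03]), 'contact_force': array([-1.00636391, -0.40563554,  5.27134626]), 'moment': array([-0.14428208,  0.31111629, -0.01378463]), 'gripper_force': 79.00292873382568, 'grip_width': 0.017766648880271903}
```

Emit:
{"op": "apply_moves", "data": {"rows": [[0, 0, -0.04, 0, 0, 0], [0, 0, -0.1, 0, 0, 0], [0, 0, -0.2, 0, 0, 0], [0, 0, -0.3, 0, 0, 0], [0, 0, -0.4, 0, 0, 0]]}}

```text
clock: 7.12
tcp_pos: [0.4752, 0.1225, 0.1839]
orientation: [-3.134, 0.213, -0.001]
contact_force: [0.3, 0.8, -1.2]
grip_width: 0.0178
gripper_force: 78.6
```

Emit:
{"op": "apply_moves", "data": {"rows": [[0, 0, 0, 0, 0, 0], [0, 0, 0, 0, 0, 0], [0, 0, 0, 0, 0, 0]]}}

```text
clock: 7.5
tcp_pos: [0.4745, 0.1222, 0.1812]
orientation: [3.134, -0.213, -0.003]
contact_force: [-0.6, -0.3, -2.7]
grip_width: 0.0179
gripper_force: 78.7
```

```bash
python3 - <<'E'
from h import *
o=r.get_obs();print(o)
s=r.grab_frame('side');t=r.grab_frame('top')
cv2.imwrite('pics/lift.png',cv2.resize(s['pixels'][100:300,200:400,::-1],(600,600),interpolation=2))
# tray refine in side image
for p in (s,t):
  hsv=cv2.cvtColor(p['pixels'],cv2.COLOR_RGB2HSV)
  m=cv2.inRange(hsv,(45,60,40),(85,255,255));n,l,st,_=cv2.connectedComponentsWithStats(m)
  k=1+np.argmax(st[1:,4]);ys,xs=np.where(l==k)
  pts=cv2.convexHull(np.stack([xs,ys],1).astype(np.int32))
  from scipy.optimize import least_squares
  def sil(q):
    c,s_=np.cos(q[2]),np.sin(q[2]);V=[]
    for x in(-.056,.056):
      for y in(-.123,.123):
        for z in(0,.021,.028):
          if True: V.append(proj(p,[q[0]+c*x-s_*y,q[1]+s_*x+c*y,z]))
    H=cv2.convexHull(np.array(V,np.float32));return H
  def f(q):
    H=sil(q);return [cv2.pointPolygonTest(H,(float(a),float(b)),True) for a,b in pts[:,0]]
  z=least_squares(f,[.463,-.1535,.04],loss='soft_l1',x_scale=[.01,.01,.05],diff_step=1e-3);print(z.x,z.cost)
E
```

```text
{'clock': 7.5, 'joints': array([-0.01594141,  0.23460635, -0.41607984,  1.99202121,  0.11623729,
        0.93970711, -2.19748371]), 'qvel': array([ 0.00103225,  0.00355672,  0.0006728 , -0.00370354, -0.00010089,
        0.00341075,  0.00150809]), 'tau': array([ 2.91081722e-02, -4.12991023e+01, -2.21731715e+00, -2.63354123e+01,
        1.05230245e-02,  1.01303005e-03, -1.05926476e-03]), 'tcp_pos': array([0.47454459, 0.12215072, 0.18116463]), 'orientation': array([ 3.13362902, -0.21318542, -0.00318336]), 'contact_force': array([-0.55212036, -0.34388645, -2.71293955]), 'moment': array([0.0067276 , 0.04245052, 0.02517015]), 'gripper_force': 78.70859384536743, 'grip_width': 0.017885686170376346}
[ 0.4658774  -0.16965769  0.06205668] 5.5816591876393735
[ 0.46302926 -0.15460066  0.03170794] 2.442764689950684
```

View pics/lift.png

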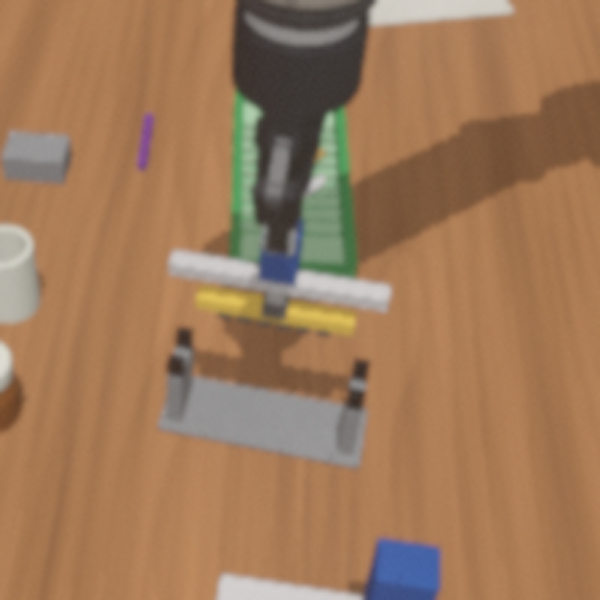

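```bash
python3 - <<'E'
from h import *
a=mv([.4595,-.053,.17],.036,4)
a=mv([.4595,-.053,.105],.036,4,**a)
E
```

```text
[[0.0086, 0.1758, 0.0115, 0.0001, 0.0003, -0.0273], [0.0172, 0.3515, 0.0229, 0.0001, 0.0005, -0.0547], [0.0258, 0.5273, 0.0344, 0.0002, 0.0008, -0.082], [0.0344, 0.7031, 0.0459, 0.0003, 0.0011, -0.1094]]
[[0.0, 0.0, 0.065, 0.0, 0.0, 0.0], [0.0, 0.0, 0.13, 0.0, 0.0, 0.0], [0.0, 0.0, 0.195, 0.0, 0.0, 0.0], [0.0, 0.0, 0.26, 0.0, 0.0, 0.0]]
```

Emit:
{"op": "apply_moves", "data": {"rows": [[0.009, 0.17, 0.01, 0, 0, -0.027], [0.017, 0.35, 0.02, 0, 0, -0.055], [0.026, 0.52, 0.035, 0, 0, -0.082], [0.034, 0.703, 0.046, 0, 0, -0.11], [0.034, 0.703, 0.046, 0, 0, -0.11]]}}

```text
clock: 8.22
tcp_pos: [0.4588, -0.0568, 0.1699]
orientation: [3.14, 0.048, -0.003]
contact_force: [0.1, 0.7, -2.7]
grip_width: 0.0177
gripper_force: 79.0
```

Emit:
{"op": "apply_moves", "data": {"rows": [[0, 0, 0.06, 0, 0, 0], [0, 0, 0.13, 0, 0, 0], [0, 0, 0.2, 0, 0, 0], [0, 0, 0.24, 0, 0, 0], [0, 0, 0.24, 0, 0, 0]]}}

```text
clock: 8.85
tcp_pos: [0.4594, -0.0518, 0.1098]
orientation: [-3.14, -0.06, 0.003]
contact_force: [-0.4, 1.0, -2.4]
grip_width: 0.0177
gripper_force: 78.9
```

```bash
python3 - <<'E'
from h import *
for i in range(4):
  s=r.grab_frame('side');o=r.get_obs();print(o['tcp_pos'],o['contact_force'],o['orientation'])
mv([.4595,-.053,.100],.036,1)
cv2.imwrite('pics/above.png',cv2.resize(s['pixels'][90:250,220:380,::-1],(600,600),interpolation=2))
E
```

```text
[ 0.45994202 -0.0520408   0.1104737 ] [ 0.60827921  0.02855574 -2.07539481] [-3.14063580e+00 -5.98190431e-02  9.79718728e-04]
[ 0.46033682 -0.05227403  0.11092139] [-0.18438153 -0.95723537 -1.53524546] [-3.14082161e+00 -5.90660937e-02 -5.95323384e-04]
[ 0.46053862 -0.05246547  0.1111971 ] [-0.04392784 -0.34126146 -3.05380991] [-3.14103002e+00 -5.87082442e-02 -1.61456312e-03]
[ 0.46057216 -0.05262203  0.11130039] [-0.51135345 -0.42161616 -3.26701368] [3.14096572e+00 5.83023053e-02 1.97343693e-03]
[[-0.0044, 0.0013, 0.0452, 0.0001, -0.0008, 0.0007]]
```

View pics/above.png

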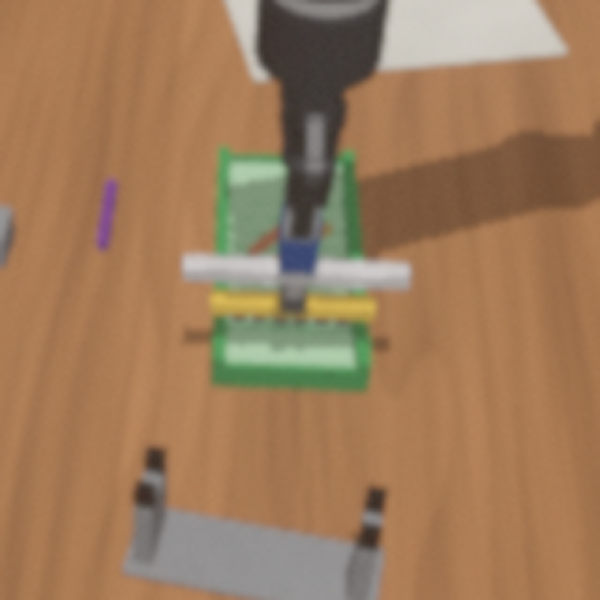

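Emit:
{"op": "apply_moves", "data": {"rows": [[0, 0, 0.02, 0, 0, 0], [0, 0, 0.04, 0, 0, 0], [0, 0, 0.056, 0, 0, 0], [0, 0, 0.056, 0, 0, 0], [0, 0, 0.056, 0, 0, 0]]}}

```text
clock: 9.68
tcp_pos: [0.4601, -0.0528, 0.0968]
orientation: [-3.141, -0.058, -0.0]
contact_force: [-0.1, 0.4, -2.4]
grip_width: 0.0177
gripper_force: 79.0
```

Emit:
{"op": "apply_moves", "data": {"rows": [[0, 0, 0.004, 0, 0, 0], [0, 0, 0.008, 0, 0, 0], [0, 0, 0.012, 0, 0, 0], [0, 0, 0.012, 0, 0, 0], [0, 0, 0.012, 0, 0, 0]]}}

```text
clock: 10.3
tcp_pos: [0.46, -0.0528, 0.0938]
orientation: [3.141, 0.058, 0.0]
contact_force: [-0.7, -0.3, -2.0]
grip_width: 0.0176
gripper_force: 79.0
```

Emit:
{"op": "apply_moves", "data": {"rows": [[0, 0, 0.003, 0, 0, 0], [0, 0, 0.006, 0, 0, 0], [0, 0, 0.006, 0, 0, 0], [0, 0, 0.006, 0, 0, 0]]}}

```text
clock: 10.8
tcp_pos: [0.46, -0.0528, 0.0922]
orientation: [-3.141, -0.058, -0.0]
contact_force: [0.0, -0.0, -2.4]
grip_width: 0.0176
gripper_force: 79.0
```

Emit:
{"op": "apply_moves", "data": {"rows": [[0, 0, 0.003, 0, 0, 0], [0, 0, 0.005, 0, 0, 0], [0, 0, 0.005, 0, 0, 0], [0, 0, 0.005, 0, 0, 0]]}}

```text
clock: 11.3
tcp_pos: [0.46, -0.0528, 0.091]
orientation: [-3.141, -0.058, -0.0]
contact_force: [0.6, 0.9, -2.7]
grip_width: 0.0177
gripper_force: 79.0
```

Emit:
{"op": "apply_moves", "data": {"rows": [[0, 0, 0.003, 0, 0, 0], [0, 0, 0.005, 0, 0, 0], [0, 0, 0.005, 0, 0, 0]]}}

```text
clock: 11.68
tcp_pos: [0.4599, -0.0528, 0.0897]
orientation: [3.141, 0.058, -0.0]
contact_force: [-0.3, 0.0, -2.3]
grip_width: 0.0177
gripper_force: 79.0
```

Emit:
{"op": "apply_moves", "data": {"rows": [[0, 0, 0.003, 0, 0, 0], [0, 0, 0.004, 0, 0, 0], [0, 0, 0.004, 0, 0, 0]]}}

```text
clock: 12.05
tcp_pos: [0.46, -0.0528, 0.0887]
orientation: [3.141, 0.058, -0.0]
contact_force: [-0.3, -0.2, -3.1]
grip_width: 0.0179
gripper_force: 79.0
```

Emit:
{"op": "apply_moves", "data": {"rows": [[0, 0, 0.003, 0, 0, 0], [0, 0, 0.005, 0, 0, 0], [0, 0, 0.005, 0, 0, 0]]}}

```text
clock: 12.42
tcp_pos: [0.4599, -0.0528, 0.0874]
orientation: [3.141, 0.058, -0.0]
contact_force: [0.1, -0.2, -2.7]
grip_width: 0.0175
gripper_force: 79.0
```

Emit:
{"op": "apply_moves", "data": {"rows": [[0, 0, 0.003, 0, 0, 0], [0, 0, 0.004, 0, 0, 0], [0, 0, 0.004, 0, 0, 0]]}}

```text
clock: 12.8
tcp_pos: [0.46, -0.0528, 0.0865]
orientation: [3.141, 0.058, -0.0]
contact_force: [-0.1, 0.0, -2.4]
grip_width: 0.0176
gripper_force: 79.0
```

Emit:
{"op": "apply_moves", "data": {"rows": [[0, 0, 0.003, 0, 0, 0], [0, 0, 0.005, 0, 0, 0], [0, 0, 0.005, 0, 0, 0]]}}

```text
clock: 13.18
tcp_pos: [0.4599, -0.0528, 0.0852]
orientation: [3.141, 0.058, -0.0]
contact_force: [-0.2, 0.1, -1.8]
grip_width: 0.0176
gripper_force: 79.0
```

Emit:
{"op": "apply_moves", "data": {"rows": [[0, 0, 0.003, 0, 0, 0], [0, 0, 0.004, 0, 0, 0], [0, 0, 0.004, 0, 0, 0]]}}

```text
clock: 13.55
tcp_pos: [0.46, -0.0528, 0.0842]
orientation: [-3.141, -0.058, 0.0]
contact_force: [-0.2, -0.3, -2.5]
grip_width: 0.0177
gripper_force: 79.0
```

Emit:
{"op": "apply_moves", "data": {"rows": [[0, 0, 0.003, 0, 0, 0], [0, 0, 0.005, 0, 0, 0], [0, 0, 0.005, 0, 0, 0]]}}

```text
clock: 13.92
tcp_pos: [0.4599, -0.0528, 0.083]
orientation: [-3.141, -0.058, 0.0]
contact_force: [-0.7, 0.0, -3.0]
grip_width: 0.0177
gripper_force: 79.0
```

Emit:
{"op": "apply_moves", "data": {"rows": [[0, 0, 0.003, 0, 0, 0], [0, 0, 0.004, 0, 0, 0], [0, 0, 0.004, 0, 0, 0]]}}

```text
clock: 14.3
tcp_pos: [0.46, -0.0528, 0.082]
orientation: [-3.141, -0.058, 0.0]
contact_force: [0.3, -0.3, -2.8]
grip_width: 0.0176
gripper_force: 79.0
```

Emit:
{"op": "apply_moves", "data": {"rows": [[0, 0, 0.003, 0, 0, 0], [0, 0, 0.005, 0, 0, 0], [0, 0, 0.005, 0, 0, 0]]}}

```text
clock: 14.68
tcp_pos: [0.4599, -0.0528, 0.0807]
orientation: [-3.141, -0.058, 0.0]
contact_force: [0.4, 1.6, -3.1]
grip_width: 0.0182
gripper_force: 79.0
```

Emit:
{"op": "apply_moves", "data": {"rows": [[0, 0, 0.003, 0, 0, 0], [0, 0, 0.004, 0, 0, 0], [0, 0, 0.004, 0, 0, 0]]}}

```text
clock: 15.05
tcp_pos: [0.4601, -0.0528, 0.0798]
orientation: [3.141, 0.058, 0.0]
contact_force: [-0.1, 0.1, -1.5]
grip_width: 0.0179
gripper_force: 79.1
```

Emit:
{"op": "apply_moves", "data": {"rows": [[0, 0, 0.003, 0, 0, 0], [0, 0, 0.003, 0, 0, 0], [0, 0, 0.003, 0, 0, 0]]}}

```text
clock: 15.42
tcp_pos: [0.4601, -0.0528, 0.0792]
orientation: [3.141, 0.058, 0.001]
contact_force: [-0.0, -0.6, 1.3]
grip_width: 0.0171
gripper_force: 79.4
```

```bash
cat >> h.py <<'E'
def feel(n=5):
    f=[]
    for i in range(n):
        r.grab_frame('side');o=r.get_obs();f.append(o['contact_force'])
    print('F',np.mean(f,0).round(2),'bearing',round(np.mean(f,0)[2]+2.55,2),'tcp',o['tcp_pos'].round(4),o['clock'])
E
python3 - <<'E'
from h import *
feel()
E
```

```text
F [-0.83  0.35  1.46] bearing 4.01 tcp [ 0.4601 -0.0528  0.0791] 15.675
```

Emit:
{"op": "apply_moves", "data": {"rows": [[0, 0.01, 0, 0, 0, 0], [0, 0.03, 0, 0, 0, 0], [0, 0.05, 0, 0, 0, 0], [0, 0.07, 0, 0, 0, 0], [0, 0.09, 0, 0, 0, 0]]}}

```text
clock: 16.3
tcp_pos: [0.4609, -0.0757, 0.079]
orientation: [-3.141, -0.058, -0.0]
contact_force: [-0.4, 2.1, 2.5]
grip_width: 0.0175
gripper_force: 79.6
```

```bash
python3 - <<'E'
from h import *
feel(4)
E
```

```text
F [0.07 0.36 2.42] bearing 4.97 tcp [ 0.4609 -0.076   0.079 ] 16.5
```

Emit:
{"op": "apply_moves", "data": {"rows": [[0, 0.02, 0, 0, 0, 0], [0, 0.04, -0.001, 0, 0, 0], [0, 0.06, -0.001, 0, 0, 0], [0, 0.08, -0.001, 0, 0, 0], [0, 0.1, -0.001, 0, 0, 0]]}}

```text
clock: 17.12
tcp_pos: [0.4617, -0.1007, 0.0792]
orientation: [3.141, 0.058, -0.0]
contact_force: [0.7, 1.8, 1.8]
grip_width: 0.0177
gripper_force: 79.5
```

```bash
python3 - <<'E'
from h import *
feel(3)
E
```

```text
F [0.3  0.96 1.54] bearing 4.09 tcp [ 0.4617 -0.101   0.0792] 17.275
```

Emit:
{"op": "apply_moves", "data": {"rows": [[0, 0.02, 0, 0, 0, 0], [0, 0.04, 0, 0, 0, 0], [0, 0.06, 0, 0, 0, 0], [0, 0.08, 0, 0, 0, 0], [0, 0.1, 0, 0, 0, 0]]}}

```text
clock: 17.9
tcp_pos: [0.4626, -0.1255, 0.0792]
orientation: [-3.141, -0.058, 0.0]
contact_force: [-0.2, 2.8, 0.7]
grip_width: 0.0175
gripper_force: 79.5
```

```bash
python3 - <<'E'
from h import *
feel(3)
t=r.grab_frame('side');cv2.imwrite('pics/c1.png',cv2.resize(t['pixels'][90:250,220:380,::-1],(600,600),interpolation=2))
E
```

```text
F [-0.12  0.37  0.77] bearing 3.32 tcp [ 0.4626 -0.126   0.0793] 18.05
```

View pics/c1.png

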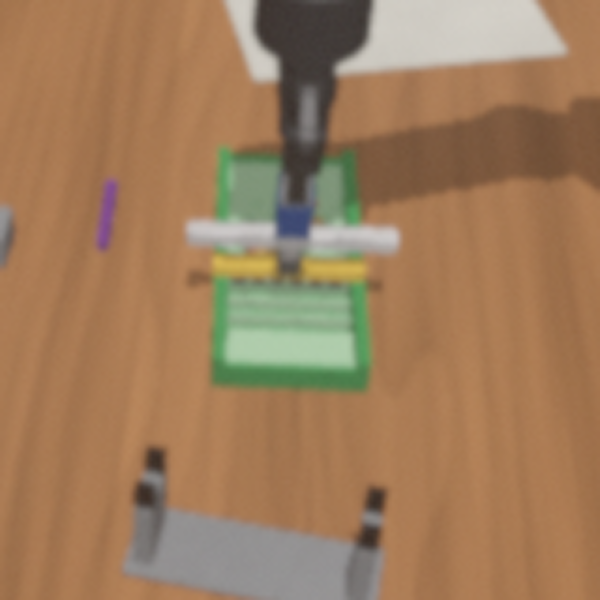

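Emit:
{"op": "apply_moves", "data": {"rows": [[0, 0.02, 0.001, 0, 0, 0], [0, 0.04, 0.001, 0, 0, 0], [0, 0.06, 0.002, 0, 0, 0], [0, 0.08, 0.002, 0, 0, 0], [0, 0.1, 0.002, 0, 0, 0]]}}

```text
clock: 18.73
tcp_pos: [0.4637, -0.1504, 0.0788]
orientation: [-3.141, -0.058, -0.0]
contact_force: [0.5, 3.7, 2.4]
grip_width: 0.0178
gripper_force: 79.7
```

```bash
python3 - <<'E'
from h import *
feel(3)
E
```

```text
F [0.6  1.03 3.25] bearing 5.8 tcp [ 0.4637 -0.151   0.0788] 18.875
```

Emit:
{"op": "apply_moves", "data": {"rows": [[0, 0.02, -0.001, 0, 0, 0], [0, 0.04, -0.001, 0, 0, 0], [0, 0.06, -0.001, 0, 0, 0], [0, 0.08, -0.001, 0, 0, 0], [0, 0.1, -0.001, 0, 0, 0]]}}

```text
clock: 19.5
tcp_pos: [0.4644, -0.1754, 0.0789]
orientation: [-3.141, -0.058, 0.001]
contact_force: [0.5, 3.9, 2.7]
grip_width: 0.0175
gripper_force: 79.7
```

```bash
python3 - <<'E'
from h import *
feel(3)
t=r.grab_frame('side');cv2.imwrite('pics/c2.png',cv2.resize(t['pixels'][90:250,220:380,::-1],(600,600),interpolation=2))
E
```

```text
F [-0.58  1.74  2.06] bearing 4.61 tcp [ 0.4644 -0.1758  0.079 ] 19.65
```

View pics/c2.png

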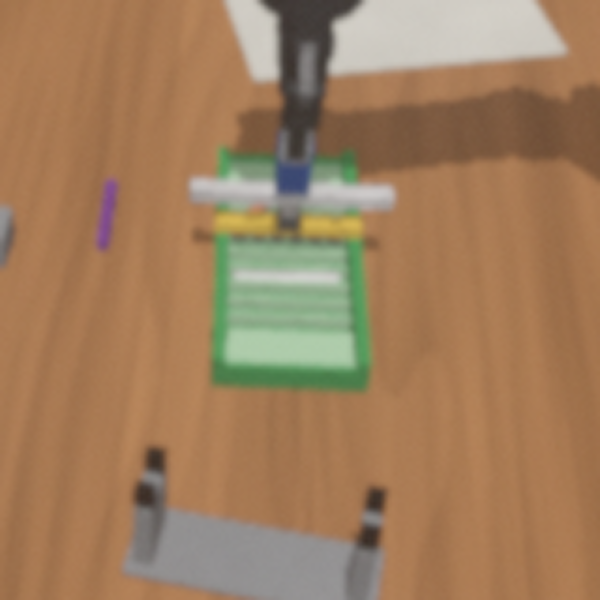

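Emit:
{"op": "apply_moves", "data": {"rows": [[0, 0.02, 0, 0, 0, 0], [0, 0.04, 0, 0, 0, 0], [0, 0.06, 0, 0, 0, 0], [0, 0.08, 0, 0, 0, 0], [0, 0.1, 0, 0, 0, 0]]}}

```text
clock: 20.32
tcp_pos: [0.4655, -0.2006, 0.079]
orientation: [3.141, 0.058, 0.0]
contact_force: [0.2, 2.6, 2.5]
grip_width: 0.0174
gripper_force: 79.6
```

```bash
python3 - <<'E'
from h import *
feel(3)
E
```

```text
F [-0.3   1.2   1.92] bearing 4.47 tcp [ 0.4655 -0.201   0.0791] 20.475
```

Emit:
{"op": "apply_moves", "data": {"rows": [[0, 0.016, 0, 0, 0, 0], [0, 0.032, 0, 0, 0, 0], [0, 0.048, 0, 0, 0, 0], [0, 0.064, 0, 0, 0, 0], [0, 0.08, 0, 0, 0, 0]]}}

```text
clock: 21.1
tcp_pos: [0.4662, -0.2205, 0.079]
orientation: [3.141, 0.058, -0.0]
contact_force: [-0.8, 2.9, 2.9]
grip_width: 0.0181
gripper_force: 79.6
```

```bash
python3 - <<'E'
from h import *
feel(2)
t=r.grab_frame('side');u=r.grab_frame('top')
a=cv2.resize(t['pixels'][120:210,265:340,::-1],(400,480),interpolation=2);b=cv2.resize(u['pixels'][205:270,275:400,::-1],(400,208),interpolation=2)
cv2.imwrite('pics/c3.png',np.hstack([a,np.vstack([b,np.zeros((272,400,3),np.uint8)])]))
E
```

```text
F [0.89 1.52 2.99] bearing 5.54 tcp [ 0.4662 -0.221   0.079 ] 21.2
```

View pics/c3.png

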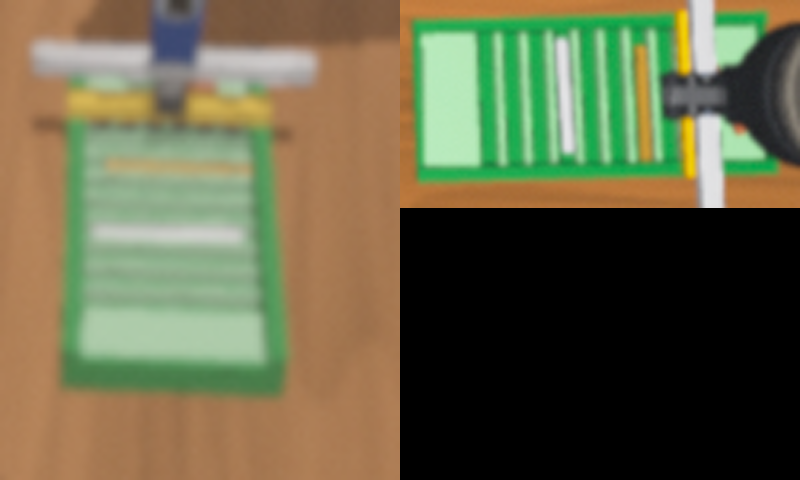

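Emit:
{"op": "apply_moves", "data": {"rows": [[0, -0.01, -0.02, 0, 0, 0], [0, -0.01, -0.08, 0, 0, 0], [0, -0.01, -0.2, 0, 0, 0], [0, -0.15, -0.3, 0, 0, 0], [0, -0.35, -0.3, 0, 0, 0]]}}

```text
clock: 21.92
tcp_pos: [0.4645, -0.1335, 0.1568]
orientation: [3.139, 0.052, 0.008]
contact_force: [1.1, 1.5, -3.2]
grip_width: 0.0175
gripper_force: 79.0
```

Emit:
{"op": "apply_moves", "data": {"rows": [[0, -0.2, 0, 0, 0, 0], [0, -0.2, 0, 0, 0, 0]]}}

```text
clock: 22.18
tcp_pos: [0.4611, -0.0787, 0.155]
orientation: [-3.14, -0.069, -0.001]
contact_force: [-0.3, -1.2, -3.3]
grip_width: 0.0177
gripper_force: 79.1
```

```bash
python3 - <<'E'
from h import *
u=r.grab_frame('top');t=r.grab_frame('side')
cv2.imwrite('pics/c4.png',np.hstack([cv2.resize(u['pixels'][200:275,270:400,::-1],(520,300),interpolation=2),cv2.resize(t['pixels'][110:210,265:345,::-1],(240,300),interpolation=2)]))
o=r.get_obs();print(o['tcp_pos'],o['clock'])
for n in ('rod_copper','tray_end_neg','tray'):
  for p in (u,t): print(n,[(round(d['conf'],2),np.round(d['point'],1).tolist(),np.round(ray(p,d['point'],.02),4).tolist()) for d in r.landmark_of(p,n)[:3]])
E
```

```text
[ 0.46106922 -0.08276217  0.15463541] 22.275
rod_copper [(0.68, [353.9, 171.1], [0.6072, -0.1999, 0.02])]
rod_copper [(0.42, [247.5, 148.1], [0.6071, -0.1818, 0.02])]
tray_end_neg []
tray_end_neg [(0.85, [296.0, 133.7], [0.4667, -0.2642, 0.02])]
tray [(0.3, [208.5, 226.1], [0.4769, 0.1271, 0.02])]
tray [(0.75, [294.2, 162.9], [0.4682, -0.1301, 0.02])]
```

View pics/c4.png

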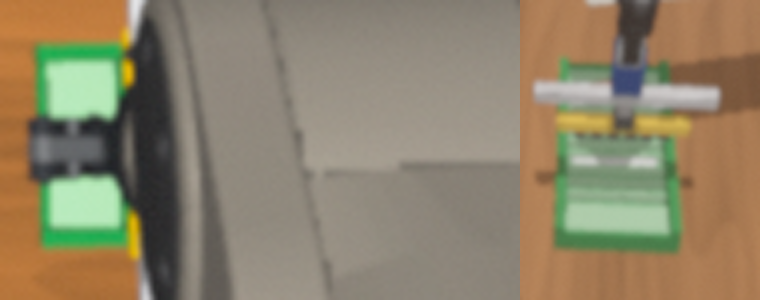

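Emit:
{"op": "apply_moves", "data": {"rows": [[0, -0.15, 0, 0, 0, 0], [0, -0.35, 0, 0, 0, 0], [0, -0.55, 0, 0, 0, 0], [0, -0.68, 0, 0, 0, 0], [0, -0.68, 0, 0, 0, 0]]}}

```text
clock: 23.2
tcp_pos: [0.4548, 0.0898, 0.1542]
orientation: [-3.14, -0.065, -0.001]
contact_force: [-0.1, -0.7, -2.3]
grip_width: 0.0176
gripper_force: 79.3
```

```bash
python3 - <<'E'
from h import *
u=r.grab_frame('top');t=r.grab_frame('wrist');s=r.grab_frame('side')
f=lambda p,a,b,c,d,w,h:cv2.resize(p['pixels'][a:b,c:d,::-1],(w,h),interpolation=2)
cv2.imwrite('pics/c5.png',np.vstack([np.hstack([f(u,200,275,270,400,480,277),f(s,110,215,260,350,237,277)]),cv2.resize(t['pixels'][:,:,::-1],(400,300))[:,:] if 0 else f(t,0,384,0,512,717,320)]))
print(r.get_obs()['tcp_pos'])
for nm,p in (('top',u),('side',s)):
  hsv=cv2.cvtColor(p['pixels'],cv2.COLOR_RGB2HSV)
  for n,lo,hi in (('copper',(4,90,120),(16,255,255)),('brass',(17,110,100),(27,255,255))):
    m=cv2.inRange(hsv,lo,hi)
    q=np.array([proj(p,[.463+c*x-sn*y,-.154+sn*x+c*y,.02]) for c,sn in [(np.cos(.036),np.sin(.036))] for x,y in ((-.045,-.11),(.045,-.11),(.045,.11),(-.045,.11))],np.int32)
    k=np.zeros_like(m);cv2.fillPoly(k,[q],255);ys,xs=np.where((m&k)>0)
    if len(ys)>4:
      W=np.array([ray(p,(x,y),.018)[:2] for x,y in zip(xs,ys)],np.float32)
      c,sn=np.cos(.036),np.sin(.036);L=(W-[.463,-.154])@np.array([[c,-sn],[sn,c]])
      print(nm,n,len(ys),cv2.minAreaRect(L.astype(np.float32)),L.min(0),L.max(0))
E
```

```text
[0.45484976 0.08588324 0.1537978 ]
top copper 126 ((0.009091958403587341, -0.08895114064216614), (0.07734289765357971, 0.00710640661418438), 23.83380699157715) [-0.0269055  -0.10576957] [ 0.04467132 -0.07131083]
top brass 137 ((0.0017629563808441162, -0.055934641510248184), (0.044618334621191025, 0.09207169711589813), 87.22542572021484) [-0.04335928 -0.07915263] [ 0.04691431 -0.03301647]
side copper 33 ((0.019906610250473022, -0.08609750121831894), (0.04990766942501068, 0.009495809674263), 26.469961166381836) [-0.00031499 -0.10147032] [ 0.04216251 -0.07464892]
```

View pics/c5.png

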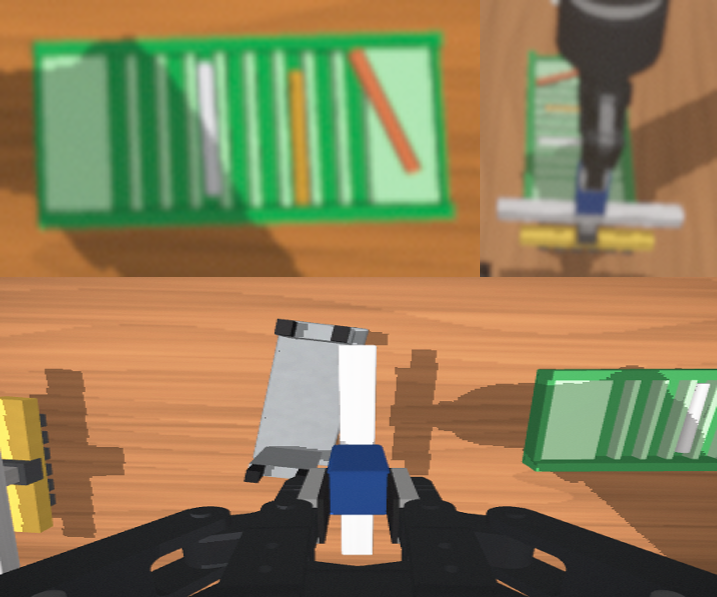

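```bash
python3 - <<'E'
from h import *
a=mv([.461,-.1,.154],.037,1)
a=mv([.4675,-.272,.154],.037,1,**a)
E
```

```text
[[-0.0017, 0.7439, -0.0003, 0.0004, 0.0004, -0.001]]
[[0.0005, 0.6885, 0.0, 0.0, 0.0, 0.0]]
```

Emit:
{"op": "apply_moves", "data": {"rows": [[0, 0.15, 0, 0, 0, 0], [0, 0.35, 0, 0, 0, 0], [0, 0.55, 0, 0, 0, 0], [0, 0.744, 0, 0, 0, 0]]}}

```text
clock: 23.85
tcp_pos: [0.4611, -0.1021, 0.1541]
orientation: [3.141, 0.053, 0.0]
contact_force: [0.5, 0.6, -1.7]
grip_width: 0.0177
gripper_force: 79.3
```

Emit:
{"op": "apply_moves", "data": {"rows": [[0, 0.2, 0, 0, 0, 0], [0, 0.4, 0, 0, 0, 0], [0, 0.6, 0, 0, 0, 0], [0, 0.688, 0, 0, 0, 0], [0, 0.688, 0, 0, 0, 0]]}}

```text
clock: 24.48
tcp_pos: [0.4665, -0.2742, 0.1537]
orientation: [3.14, 0.048, -0.001]
contact_force: [0.2, 0.7, -3.2]
grip_width: 0.0176
gripper_force: 79.3
```

Emit:
{"op": "apply_moves", "data": {"rows": [[0, 0, 0.06, 0, 0, 0], [0, 0, 0.12, 0, 0, 0], [0, 0, 0.18, 0, 0, 0], [0, 0, 0.22, 0, 0, 0], [0, 0, 0.22, 0, 0, 0]]}}

```text
clock: 25.1
tcp_pos: [0.4674, -0.2701, 0.0979]
orientation: [-3.14, -0.059, 0.003]
contact_force: [-0.9, 0.1, -2.5]
grip_width: 0.0177
gripper_force: 79.3
```

```bash
python3 - <<'E'
from h import *
feel(3)
a=mv([.4675,-.272,.086],.037,1)
E
```

```text
F [-0.12 -0.35 -2.25] bearing 0.3 tcp [ 0.4685 -0.2708  0.0994] 25.25
[[-0.0042, 0.0047, 0.0537, 0.0003, -0.0005, -0.0]]
```

Emit:
{"op": "apply_moves", "data": {"rows": [[-0.003, 0.006, 0.02, 0, 0, 0], [-0.003, 0.006, 0.04, 0, 0, 0], [-0.003, 0.006, 0.05, 0, 0, 0], [-0.003, 0.006, 0.05, 0, 0, 0], [-0.003, 0.006, 0.05, 0, 0, 0]]}}

```text
clock: 25.88
tcp_pos: [0.4674, -0.2722, 0.0866]
orientation: [3.141, 0.058, 0.0]
contact_force: [0.1, 0.0, -2.1]
grip_width: 0.0173
gripper_force: 79.3
```

```bash
python3 - <<'E'
from h import *
feel(4)
E
```

```text
F [-0.3   0.01 -2.59] bearing -0.04 tcp [ 0.4675 -0.2722  0.0866] 26.075
```

Emit:
{"op": "apply_moves", "data": {"rows": [[0, -0.008, 0.003, 0, 0, 0], [0, -0.024, 0.003, 0, 0, 0], [0, -0.04, 0.003, 0, 0, 0], [0, -0.056, 0.003, 0, 0, 0], [0, -0.08, 0.003, 0, 0, 0]]}}

```text
clock: 26.7
tcp_pos: [0.4664, -0.2523, 0.0859]
orientation: [3.14, 0.057, -0.0]
contact_force: [-1.2, -1.5, 0.2]
grip_width: 0.0177
gripper_force: 79.7
```

```bash
cat > look.py <<'E'
from h import *
feel(2)
c,sn=np.cos(.036),np.sin(.036)
for nm in ('top','side'):
  p=r.grab_frame(nm);hsv=cv2.cvtColor(p['pixels'],cv2.COLOR_RGB2HSV)
  for n,lo,hi in (('copper',(4,120,120),(14,255,255)),('brass',(17,130,100),(25,255,255))):
    m=cv2.inRange(hsv,lo,hi)
    q=np.array([proj(p,[.463+c*x-sn*y,-.154+sn*x+c*y,.02]) for x,y in ((-.045,-.11),(.045,-.11),(.045,.11),(-.045,.11))],np.int32)
    k=np.zeros_like(m);cv2.fillPoly(k,[q],255);N,l,st,_=cv2.connectedComponentsWithStats(m&k)
    for i in range(1,N):
      if st[i,4]<12: continue
      ys,xs=np.where(l==i)
      W=np.array([ray(p,(x,y),.018)[:2] for x,y in zip(xs,ys)],np.float32)
      L=(W-[.463,-.154])@np.array([[c,-sn],[sn,c]])
      a=np.array(cv2.fitLine(L.astype(np.float32),2,0,.01,.01)).ravel()
      print(nm,n,len(ys),'x',L[:,0].min().round(4),L[:,0].max().round(4),'y',L[:,1].min().round(4),L[:,1].max().round(4),'ang',np.arctan(a[1]/a[0]).round(3),'mean',L.mean(0).round(4))
E
python3 look.py
```

```text
F [-1.05 -0.68 -0.39] bearing 2.16 tcp [ 0.4665 -0.2515  0.0859] 26.8
top copper 118 x -0.0289 0.0447 y -0.0948 -0.0692 ang 0.289 mean [ 0.0076 -0.0827]
top brass 47 x 0.0129 0.0465 y -0.1059 -0.0969 ang -0.01 mean [ 0.0291 -0.1011]
top brass 117 x -0.0433 0.0319 y -0.0408 -0.0331 ang 0.004 mean [-0.0065 -0.0369]
top brass 52 x -0.0445 -0.018 y -0.1056 -0.0963 ang 0.02 mean [-0.0302 -0.1009]
side brass 13 x 0.0088 0.0458 y -0.1158 -0.1136 ang 0.06 mean [ 0.0273 -0.1147]
```

Emit:
{"op": "apply_moves", "data": {"rows": [[0, 0.016, 0, 0, 0, 0], [0, 0.016, 0.008, 0, 0, 0], [0, 0.016, 0.016, 0, 0, 0], [0, 0.016, 0.024, 0, 0, 0], [0, 0.016, 0.024, 0, 0, 0]]}}

```text
clock: 27.52
tcp_pos: [0.4668, -0.2561, 0.0797]
orientation: [-3.141, -0.058, 0.0]
contact_force: [-0.7, 0.7, 0.1]
grip_width: 0.0175
gripper_force: 79.6
```

```bash
python3 -c "
from h import *
feel(3)"
```

```text
F [-0.67  0.55 -0.8 ] bearing 1.75 tcp [ 0.4667 -0.2561  0.0798] 27.675
```

Emit:
{"op": "apply_moves", "data": {"rows": [[0, 0, 0.003, 0, 0, 0], [0, -0.016, 0.003, 0, 0, 0], [0, -0.032, 0.003, 0, 0, 0], [0, -0.048, 0.003, 0, 0, 0], [0, -0.064, 0.003, 0, 0, 0]]}}

```text
clock: 28.3
tcp_pos: [0.4664, -0.2401, 0.0792]
orientation: [3.141, 0.058, 0.001]
contact_force: [-0.6, -2.7, 1.2]
grip_width: 0.0173
gripper_force: 79.9
```

```bash
python3 look.py
```

```text
F [ 0.25 -0.82  1.39] bearing 3.94 tcp [ 0.4664 -0.2396  0.0791] 28.4
top copper 90 x -0.0307 0.0426 y -0.0734 -0.0664 ang 0.015 mean [ 0.0064 -0.0696]
top brass 50 x 0.0131 0.0467 y -0.0908 -0.0822 ang 0.06 mean [ 0.0298 -0.0865]
top brass 117 x -0.0433 0.0319 y -0.0408 -0.0332 ang 0.003 mean [-0.0063 -0.037 ]
top brass 50 x -0.0442 -0.0156 y -0.0903 -0.0823 ang -0.053 mean [-0.0304 -0.0862]
side brass 64 x 0.0088 0.0458 y -0.1156 -0.0938 ang 0.056 mean [ 0.0275 -0.1046]
side brass 54 x -0.0435 -0.0125 y -0.114 -0.0926 ang 0.09 mean [-0.0281 -0.1034]
```

Emit:
{"op": "apply_moves", "data": {"rows": [[0, -0.016, 0, 0, 0, 0], [0, -0.036, 0, 0, 0, 0], [0, -0.056, 0, 0, 0, 0], [0, -0.076, 0, 0, 0, 0], [0, -0.096, 0, 0, 0, 0]]}}

```text
clock: 29.12
tcp_pos: [0.4653, -0.2159, 0.079]
orientation: [3.141, 0.058, 0.0]
contact_force: [-0.1, -2.7, 1.1]
grip_width: 0.0178
gripper_force: 79.9
```

```bash
python3 look.py
```

```text
F [-0.31 -0.12  1.79] bearing 4.34 tcp [ 0.4652 -0.2153  0.079 ] 29.225
top brass 37 x 0.0136 0.0472 y -0.065 -0.0579 ang -0.01 mean [ 0.0314 -0.0613]
top brass 123 x -0.0433 0.0319 y -0.0419 -0.0331 ang 0.002 mean [-0.0062 -0.0371]
top brass 37 x -0.0438 -0.0173 y -0.0651 -0.058 ang -0.004 mean [-0.0312 -0.0611]
side brass 61 x 0.0089 0.0453 y -0.0863 -0.0655 ang 0.031 mean [ 0.0266 -0.0762]
side brass 44 x -0.0449 -0.012 y -0.0845 -0.0684 ang 0.095 mean [-0.0279 -0.0762]
```

Emit:
{"op": "apply_moves", "data": {"rows": [[0, 0, -0.03, 0, 0, 0], [0, 0, -0.12, 0, 0, 0], [0, 0, -0.24, 0, 0, 0], [0, 0, -0.36, 0, 0, 0], [0, 0, -0.42, 0, 0, 0]]}}

```text
clock: 29.95
tcp_pos: [0.4654, -0.2162, 0.1853]
orientation: [3.141, 0.058, 0.002]
contact_force: [-0.7, 0.7, -3.0]
grip_width: 0.0179
gripper_force: 79.5
```

Emit:
{"op": "apply_moves", "data": {"rows": [[0, -0.2, 0, 0, 0, 0], [0, -0.4, 0, 0, 0, 0], [0, -0.6, 0, 0, 0, 0], [0, -0.8, 0, 0, 0, 0], [0, -1, 0, 0, 0, 0]]}}

```text
clock: 30.58
tcp_pos: [0.455, 0.0351, 0.1835]
orientation: [3.141, 0.058, -0.002]
contact_force: [0.7, 0.2, -1.9]
grip_width: 0.0178
gripper_force: 79.4
```

```bash
python3 look.py; python3 -c "
from h import *
mv([.4757,.1227,.185],-.136,1)"
```

```text
F [-0.53  3.43 -2.3 ] bearing 0.25 tcp [0.4551 0.0397 0.1838] 30.675
top copper 81 x -0.0307 0.0426 y -0.072 -0.0664 ang 0.005 mean [ 0.0075 -0.0692]
top brass 114 x -0.0433 0.0319 y -0.0406 -0.0332 ang 0.0 mean [-0.006  -0.0369]
side brass 111 x -0.0016 0.0481 y 0.0572 0.0829 ang -0.001 mean [0.0225 0.0694]
side brass 45 x -0.0449 -0.0258 y 0.056 0.0804 ang -1.5 mean [-0.0348  0.0688]
[[0.0957, -0.3498, -0.0064, 0.0002, 0.001, 0.1118]]
```

Both rods are seated and parallel; now return the rake.

Emit:
{"op": "apply_moves", "data": {"rows": [[0.03, -0.09, 0, 0, 0, 0.03], [0.06, -0.18, 0, 0, 0, 0.06], [0.085, -0.27, 0, 0, 0, 0.09], [0.096, -0.348, 0, 0, 0, 0.112], [0.096, -0.348, 0, 0, 0, 0.112]]}}

```text
clock: 31.4
tcp_pos: [0.4767, 0.1214, 0.1835]
orientation: [3.134, -0.217, -0.002]
contact_force: [0.2, 0.4, -3.2]
grip_width: 0.0177
gripper_force: 79.5
```

Emit:
{"op": "apply_moves", "data": {"rows": [[0, 0, 0.02, 0, 0, 0], [0, 0, 0.06, 0, 0, 0], [0, 0, 0.1, 0, 0, 0], [0, 0, 0.12, 0, 0, 0], [0, 0, 0.12, 0, 0, 0]]}}

```text
clock: 32.02
tcp_pos: [0.4764, 0.1213, 0.1534]
orientation: [3.134, -0.218, -0.002]
contact_force: [-0.1, -0.4, -2.7]
grip_width: 0.0172
gripper_force: 79.5
```

```bash
python3 -c "
from h import *
feel(6);print(r.get_obs()['orientation'])
mv([.4757,.1227,.115],-.136,1)"
```

```text
F [-0.04  0.09 -2.44] bearing 0.11 tcp [0.477  0.1215 0.1543] 32.325
[-3.13386624e+00  2.18153423e-01 -9.75741602e-04]
[[-0.006, -0.0038, 0.1572, -0.0001, -0.0004, -0.0019]]
```

Emit:
{"op": "apply_moves", "data": {"rows": [[-0.005, -0.005, 0.05, 0, 0, -0.002], [-0.005, -0.005, 0.1, 0, 0, -0.002], [-0.005, -0.005, 0.15, 0, 0, -0.002], [-0.005, -0.005, 0.19, 0, 0, -0.002], [-0.005, -0.005, 0.19, 0, 0, -0.002]]}}

```text
clock: 32.95
tcp_pos: [0.475, 0.1227, 0.1054]
orientation: [3.134, -0.213, -0.003]
contact_force: [0.7, -0.5, -2.1]
grip_width: 0.0174
gripper_force: 79.4
```

```bash
python3 -c "
from h import *
feel(6);print(r.get_obs()['orientation'])
mv([.4757,.1227,.084],-.136,1)"
```

```text
F [ 0.03  0.1  -2.59] bearing -0.04 tcp [0.4761 0.123  0.107 ] 33.25
[-3.13403943e+00  2.13478088e-01 -1.48914358e-03]
[[-0.0017, 0.0014, 0.0918, -0.0002, -0.0006, -0.0]]
```

Emit:
{"op": "apply_moves", "data": {"rows": [[0, 0.001, 0.02, 0, 0, 0], [0, 0.001, 0.04, 0, 0, 0], [0, 0.001, 0.06, 0, 0, 0], [0, 0.001, 0.072, 0, 0, 0], [0, 0.001, 0.072, 0, 0, 0]]}}

```text
clock: 33.88
tcp_pos: [0.4755, 0.1226, 0.0882]
orientation: [3.134, -0.213, -0.001]
contact_force: [-0.0, -0.6, -3.2]
grip_width: 0.0176
gripper_force: 79.5
```

```bash
python3 -c "
from h import *
feel(5)"
```

```text
F [ 0.09 -0.1  -2.35] bearing 0.2 tcp [0.4759 0.1227 0.0887] 34.125
```

Inside the notch with no side force; lower the last 5.5 mm.

Emit:
{"op": "apply_moves", "data": {"rows": [[0, 0, 0.006, 0, 0, 0], [0, 0, 0.012, 0, 0, 0], [0, 0, 0.018, 0, 0, 0], [0, 0, 0.02, 0, 0, 0], [0, 0, 0.02, 0, 0, 0]]}}

```text
clock: 34.75
tcp_pos: [0.4757, 0.1226, 0.0834]
orientation: [3.134, -0.213, -0.0]
contact_force: [1.3, -0.2, -3.7]
grip_width: 0.0177
gripper_force: 79.5
```

```bash
python3 -c "
from h import *
feel(4)"
```

```text
F [ 0.46 -0.22 -2.82] bearing -0.27 tcp [0.4757 0.1226 0.0835] 34.95
```

Emit:
{"op": "apply_moves", "data": {"rows": [[0, 0, 0.003, 0, 0, 0], [0, 0, 0.003, 0, 0, 0], [0, 0, 0.003, 0, 0, 0]]}}

```text
clock: 35.33
tcp_pos: [0.4758, 0.1227, 0.083]
orientation: [-3.134, 0.213, -0.001]
contact_force: [-1.7, 0.1, 2.4]
grip_width: 0.0176
gripper_force: 80.1
```

```bash
python3 -c "
from h import *
feel(4)"
```

```text
F [-1.65 -0.31  4.31] bearing 6.86 tcp [0.4758 0.1227 0.083 ] 35.525
```

Seated on the ledges. Release and rise.

Emit:
{"op": "apply_moves", "data": {"rows": [[0, 0, 0, 0, 0, 0], [0, 0, 0, 0, 0, 0], [0, 0, 0, 0, 0, 0], [0, 0, 0, 0, 0, 0], [0, 0, 0, 0, 0, 0]], "claw": 1}}

```text
clock: 36.15
tcp_pos: [0.4758, 0.1226, 0.0828]
orientation: [-3.134, 0.213, -0.0]
contact_force: [0.6, 0.4, 1.0]
grip_width: 0.0856
gripper_force: 0.0
```

Emit:
{"op": "apply_moves", "data": {"rows": [[0, 0, 0, 0, 0, 0], [0, 0, -0.04, 0, 0, 0], [0, 0, -0.1, 0, 0, 0], [0, 0, -0.25, 0, 0, 0], [0, 0, -0.4, 0, 0, 0]]}}

```text
clock: 36.78
tcp_pos: [0.4757, 0.1228, 0.1848]
orientation: [-3.134, 0.213, -0.001]
contact_force: [0.9, 0.0, -0.2]
grip_width: 0.0855
gripper_force: 0.0
```

Emit:
{"op": "apply_moves", "data": {"rows": [[0.05, 0, -0.1, 0, 0, 0], [0.1, 0, -0.2, 0, 0, 0], [0.2, 0, -0.3, 0, 0, 0], [0.2, 0, -0.3, 0, 0, 0]]}}

```text
clock: 37.28
tcp_pos: [0.5276, 0.1159, 0.2606]
orientation: [-3.132, 0.215, -0.008]
contact_force: [0.1, 0.0, -0.3]
grip_width: 0.0852
gripper_force: 0.0
```

```bash
python3 look.py; python3 - <<'E'
from h import *
o=r.get_obs();print(o['tcp_pos'],o['contact_force'],o['grip_width'])
for nm in ('side','wrist'):
  s=r.grab_frame(nm)
  for n,z in (('rake',.06),('rake_grip',.095),('rod_alu',.01),('rod_brass',.01),('rod_copper',.01)):
    print(nm,n,[(round(d['conf'],2),np.round(d['point'],1).tolist(),np.round(ray(s,d['point'],z),3).tolist()) for d in r.landmark_of(s,n)[:3]])
hsv=cv2.cvtColor(s['pixels'],cv2.COLOR_RGB2HSV);m=cv2.inRange(hsv,(0,0,225),(180,30,255));N,l,st,_=cv2.connectedComponentsWithStats(m)
for i in range(1,N):
  if st[i,4]>300:
    ys,xs=np.where(l==i);print(st[i],cv2.minAreaRect(np.array([ray(s,(x,y),.072)[:2] for x,y in zip(xs,ys)],np.float32)))
E
```

```text
F [-0.27  1.07 -0.21] bearing 2.34 tcp [0.5245 0.116  0.2579] 37.375
top copper 81 x -0.0307 0.0426 y -0.072 -0.0664 ang 0.005 mean [ 0.0075 -0.0692]
top brass 116 x -0.0433 0.0319 y -0.0408 -0.0332 ang 0.004 mean [-0.0064 -0.037 ]
[0.52382674 0.11587938 0.25700783] [ 0.60015357 -0.01838518 -0.7586543 ] 0.08542304242295701
side rake [(0.87, [291.3, 223.0], [0.47, 0.119, 0.06])]
side rake_grip [(0.78, [287.1, 214.3], [0.481, 0.123, 0.095]), (0.68, [333.7, 293.4], [0.387, 0.305, 0.095])]
side rod_alu [(0.53, [296.1, 164.0], [0.462, -0.137, 0.01])]
side rod_brass [(0.49, [300.4, 153.8], [0.451, -0.183, 0.01]), (0.31, [214.8, 158.2], [0.698, -0.14, 0.01])]
side rod_copper [(0.52, [246.5, 145.5], [0.613, -0.205, 0.01]), (0.44, [294.1, 143.1], [0.471, -0.231, 0.01])]
wrist rake [(0.75, [256.4, 200.9], [0.473, 0.121, 0.06])]
wrist rake_grip [(0.82, [255.3, 210.2], [0.475, 0.122, 0.095]), (0.71, [255.3, 183.8], [0.503, 0.118, 0.095])]
wrist rod_alu [(0.86, [460.1, 171.3], [0.461, -0.14, 0.01])]
wrist rod_brass [(0.75, [500.4, 167.2], [0.46, -0.19, 0.01])]
wrist rod_copper [(0.41, [474.9, 173.9], [0.455, -0.158, 0.01])]
[192   0  41  16 479] ((0.6747971177101135, 0.1359909325838089), (0.037852693349123, 0.012841880321502686), 82.23153686523438)
[249 136  13  58 698] ((0.5176883339881897, 0.11651855707168579), (0.01277963351458311, 0.06276518106460571), 81.92413330078125)
[  82  205   28   71 1036] ((0.454313725233078, 0.30875203013420105), (0.018314123153686523, 0.08806709945201874), 85.55360412597656)
[250 231  11  34 374] ((0.42086681723594666, 0.1296895295381546), (0.011764680035412312, 0.04199085757136345), 82.2171401977539)
```

```bash
python3 - <<'E'
from h import *
c,sn=np.cos(.036),np.sin(.036)
p=r.grab_frame('top');hsv=cv2.cvtColor(p['pixels'],cv2.COLOR_RGB2HSV)
m=cv2.inRange(hsv,(0,0,90),(180,45,255))
q=np.array([proj(p,[.463+c*x-sn*y,-.154+sn*x+c*y,.01]) for x,y in ((-.045,-.08),(.045,-.08),(.045,.08),(-.045,.08))],np.int32)
k=np.zeros_like(m);cv2.fillPoly(k,[q],255);N,l,st,_=cv2.connectedComponentsWithStats(m&k)
for i in range(1,N):
  if st[i,4]<12: continue
  ys,xs=np.where(l==i)
  W=np.array([ray(p,(x,y),.018)[:2] for x,y in zip(xs,ys)]);L=(W-[.463,-.154])@np.array([[c,-sn],[sn,c]])
  a=np.array(cv2.fitLine(L.astype(np.float32),2,0,.01,.01)).ravel()
  print(len(ys),L.min(0).round(4),L.max(0).round(4),L.mean(0).round(4),np.arctan(a[1]/a[0]))
E
```

```text
163 [-0.0381  0.0114] [0.0397 0.0231] [0.001  0.0168] 0.03387556
```

```bash
python3 -c "
from h import *
print(r.hand_in())"
```

```text
the job is handed in; nothing more can be done
None
```

I combed all three rods into grooves, put the rake back upright in its rack and let go, then handed the job in at about 37 s. No verdict came back, but the last camera measurements showed the rods seated within 0.04 rad of the grooves; the first pass left the copper rod askew at the -y end, so I seated it with a short return pass.

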